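# Stroke the vent flaps shut

## Task

Stroke your fingertips lightly along the row of four flaps of the louvred vent lying on the bench, in the direction they lean, so that each flap in turn, from the first to the last, is pushed down flat. Make it one stroke with the fingertips kept down close to the vent until the last flap is down, then move clear. Do not press hard, shift or lift the vent, and leave everything around it (and the small cap standing on its rim) where it is.

Things in the scene. Friction and masses are not known exactly. Their poses are not given: they have to be found in the camera images.
- vent: louvred wall vent, face up, loose on the bench, at any yaw: white metal frame 250 mm (x) by 172 mm (y), 34 mm tall, about 2.6 kg; end rails 22 mm wide, side rails 24 mm. Origin: centre of the underside, z up. Four aluminium flaps 44 (x) x 118 (y) x 3 mm cross it in a row along its x, centred on y = 0. Each reaches from its hinge to +x; flat, its top is 33 mm above the bench
- flap1 (a joint): angle of flap 1 (first; hinge line at x = -100 mm, z = 31.5 mm in the vent's frame), rad: 0 lies flat, 1.35 (a stop) is nearly upright. Starts 0.75 to 1.25, leaning to the vent's +x; pushed towards +x it folds down. Stiff hinge (about 0.02 N m), no spring: it stays where it is left
- flap1_edge (a point): middle of the free edge of flap 1, 44 mm from its hinge line
- flap2 (a joint): angle of flap 2 (next along +x; hinge line at x = -48 mm, z = 31.5 mm in the vent's frame), rad: 0 lies flat, 1.35 (a stop) is nearly upright. Starts 0.75 to 1.25, leaning to the vent's +x; pushed towards +x it folds down. Stiff hinge (about 0.02 N m), no spring: it stays where it is left
- flap2_edge (a point): middle of the free edge of flap 2, 44 mm from its hinge line
- flap3 (a joint): angle of flap 3 (next along +x; hinge line at x = 4 mm, z = 31.5 mm in the vent's frame), rad: 0 lies flat, 1.35 (a stop) is nearly upright. Starts 0.75 to 1.25, leaning to the vent's +x; pushed towards +x it folds down. Stiff hinge (about 0.02 N m), no spring: it stays where it is left
- flap3_edge (a point): middle of the free edge of flap 3, 44 mm from its hinge line
- flap4 (a joint): angle of flap 4 (last; hinge line at x = 56 mm, z = 31.5 mm in the vent's frame), rad: 0 lies flat, 1.35 (a stop) is nearly upright. Starts 0.75 to 1.25, leaning to the vent's +x; pushed towards +x it folds down. Stiff hinge (about 0.02 N m), no spring: it stays where it is left
- flap4_edge (a point): middle of the free edge of flap 4, 44 mm from its hinge line
- vent_corner (a point): top corner of the vent frame at its x = +125, y = -86 mm, z = 34 mm
- jar: bystander: glass jar with a steel cap, 54 mm diameter, 65 mm tall, standing beside the vent. Origin: centre of its underside
- tape: bystander: roll of paper tape lying flat, 90 mm diameter, 24 mm tall, on the other side of the vent. Origin: centre of its underside
- block: bystander: cork sanding block 75 x 45 x 30 mm, lying beyond the last flap's end of the vent, about 30 mm or more clear of the frame. Origin: centre of its underside
- cap: bystander: small brass cap 20 mm diameter, 22 mm tall, standing on the vent's side rail, its centre 74 mm from the line through the middle of the flaps. Origin: centre of its underside
- can: bystander: paint tin, 84 mm diameter, 100 mm tall, off to the left. Origin: centre of its underside
- driver: bystander: screwdriver lying off to the right
- brush: bystander: paint brush lying off to the left

How it is judged:
On the way, in this order (a step that is already met when the one before it is completed fails the run):
1. flap 1 is turned down flat while the flaps after it are still standing open (value of joint flap1 below 0.22 rad and value of joint each of flap2, flap3, flap4 above 0.4 rad), for 0.05 s.
2. flap 2 is turned down flat while the flaps after it are still standing open (value of joint flap2 below 0.22 rad and value of joint each of flap3, flap4 above 0.4 rad), for 0.05 s.
3. flap 3 is turned down flat while flap 4 is still standing open (value of joint flap3 below 0.22 rad and value of joint flap4 above 0.4 rad), for 0.05 s.
4. flap 4 is turned down flat (value of joint flap4 below 0.22 rad), for 0.05 s.
At the end, for the whole second after the job is handed in: all four flaps lie within 0.22 rad of flat, the vent lies flat, at rest, with its centre and its corner within 20 mm of where they were, and every bystander is within 25 mm of where it was (distance of each of vent_corner, vent from where it was at the start of the episode below 0.02 m and value of joint each of flap1, flap2, flap3, flap4 below 0.22 rad and angle between vent's own z axis and vertical below 0.05 rad and linear speed of vent below 0.02 m/s and distance of each of jar, tape, block, cap, can, driver, brush from where it was at the start of the episode below 0.025 m); the robot touches nothing.
It fails at once if the fingers press on the vent with more than 25 N (contact force between the fingers and vent above 25 N).
It fails at once if the vent is shifted more than 20 mm (distance of any of vent, vent_corner from where it was at the start of the episode above 0.02 m).
It fails at once if the vent is lifted or tipped (height (world z) of vent above 0.008 m or angle between vent's own z axis and vertical above 0.06 rad).
It fails at once if between the first and the last flap the fingertips are raised more than about 50 mm above the vent (value of joint flap1 below 0.22 rad and value of joint flap4 above 0.4 rad and z of the grasp point in the frame of vent above 0.105 m).
It fails at once if a bystander is moved more than 25 mm (distance of any of jar, tape, block, cap, can, driver, brush from where it was at the start of the episode above 0.025 m).
It also fails if it takes over 40 s, if anything falls off the work surface, if the arm or the gripper's body presses on something with over 40 N, if the wrist force passes 120 N, or if a joint passes its speed limit or range.

## Robot

A 7-joint arm with a two-finger parallel gripper is mounted at the origin on the work surface. World frame = base frame: x ahead of the robot, y to its left, z up, the work surface at z = 0. Lengths are in m, angles in rad, forces in N, time in s.
With the tool pointing down it reaches from about 0.425 to 0.925 m from the base axis. Payload 6.8 kg.
Tool frame: the origin (TCP) lies on the front face of the gripper's body, between the roots of the fingers; the fingertips stand 73 mm ahead of it and the grasp point (between the pads) lies 54 mm ahead of it (tcp_to_tips is the distance from the TCP to the fingertips, in m); z points along the fingers, x is the direction in which the jaws open and shut, and the axes are right-handed (so a half turn about z gives the same grasp; the last joint's range is limited). The gripper opens to 85 mm and grips with 20 to 120 N. Pads are 22 mm wide; open, the fingers measure 114 mm over their backs; the gripper's body (76 mm by 85 mm) begins 54 mm behind the grasp point. The pads swing forward as they close: fully open they stand 13 mm farther back than shut.
Start: joints at [1.113, 0.477, 0.022, 1.555, -0.011, 1.109, -0.083], TCP at [0.231, -0.634, 0.304] pointing down, gripper open.
Joint ranges: [-2.96, 2.96], [-0.34, 2.1], [-1.41, 1.46], [0.24, 2.44], [-1.37, 4.51], [0.17, 1.92], [-2.96, 2.96]. Speed limits (rad/s): [2.39, 2.39, 3.14, 3.14, 3.14, 3.14, 3.14].

## Interface

Orientations are given as a unit quaternion [w, x, y, z].
In Python, from station import get_obs, read_camera, hand_in, look_for, silhouettes, tcp_to_tips gives the robot as it stands. The module is installed in compiled form; this text tells all that it offers.
- The arm moves only by the tool apply_moves, never from a script. Its argument "moves" is a list of rows, each a list of 3 entries, a list of its own where there are three numbers: the shift along the tool's x, y, z in units of 25 mm (1.0 is 25 mm), then the turn, a rotation vector about the tool's x, y, z in units of 10 degrees (1.0 is 10 degrees), then the gripper's target within -1 to 1 (fully open at 1, half-way at 0, shut at -1). In form: [[[dx, dy, dz], [rx, ry, rz], jaw], ...]. A call has 1 to 20 rows; each row is the pose to reach, as a shift and turn from the pose commanded when the call began, along the tool's axes at that moment; what a row does not reach only later rows make up. A row lasts 1/8 s, in which the tool goes at most 62.5 mm and 10.7 degrees, less where a joint would pass 70% of its speed; a pose out of reach is approached as far as the arm can. A call with a gripper value outside its range is refused whole. The fingers move at their own pace and stop on an object; "force" is the grip in N (left out, the last holds). Time passes only in rows, so rows that repeat a pose let the fingers close. It gives the time, the measured TCP pose, the force and the opening at its end, in the units of the state.
- get_obs(): the state, without advancing time (a new reading comes with each control period).
- read_camera(name): name is "scene" or "top" or "wrist"; returns a dict with "color" (384x512x3 uint8, red, green, blue), "mtx" (3x3 intrinsics, pixels), "k1" (the pictures are not rectified: a ray, as slopes to the right and down, at radius r is drawn at 1 + k1 r^2 times it, then the intrinsics apply), "eye" and "rotation" of the camera in the world; the wrist camera has in their place "hand_eye" (4x4, takes a point from camera to tool coordinates, whose origin is the TCP and whose axes are the tool frame's). Camera axes: x right, y up, looking along -z (the intrinsics and any distortion apply to the point x, -y, -z); pixel columns grow to the right and rows downward; lengths in m; the calibration is good to about 2 mm. A picture is of the moment at which its call begins: read the wrist's pose just before it. There is no depth.
- hand_in(): hands the job in, once; it reports no verdict.
Trained networks look in the newest picture that a camera, given by its name, has taken for a name from the list of things; names that differ only in an ending like _2 or _b are one class to them, and where a whole thing is asked for, a point or a joint stands for the part that bears it (a point fixed in the world has none). Each returns a list of dicts, best first, with "conf" (0 to 1); they miss things now and then, are a little off and sometimes report something else, mostly with a low value. They report only what shows in the picture. A call takes as long as a camera call.
- look_for(camera, query): "pixel" ([row, column] in pixels, amid what is visible of it).
- silhouettes(camera, query): "mask" (384x512 bool, what is visible of it) and "pixel" ([row, column] in pixels, amid what is visible of it).
The state is a dict: "t": time; "q": joint angles; "joint_vel": joint speeds; "joint_torque": joint torques, N m; "eef_pos": TCP position; "tool_rot": TCP orientation; "contact_force": force on the tool from outside, world axes, zero at the start; "torque": the same for the moment, N m; "gripper_width": opening from 0.0 (shut) to 1.0 (fully open).
Only numpy, scipy, OpenCV 4.12 (cv2) and the standard library are available. Lean on these libraries where they do the work, as an engineer would, in place of code of your own. Each camera call takes 0.05 s, during which the arm holds its last target.

## Working session

There is one attempt and no reset: what is moved stays moved. The work goes in short steps, Python scripts to look and compute and a tool call to move; the robot and the scene stay as the last step left them, time stands still between calls to the robot, and variables do not carry over. Pictures are saved under pics/ and viewed, and the job is handed in when it is done.

Besides the shell and the picture viewer there is one more tool, called after ">>>" as a command line: name --argument value ..., lists and objects as JSON in quotes. apply_moves: Moves the arm, as the interface text tells. Its arguments: {"type":"object","properties":{"moves":{"type":"array"},"force":{"type":"number"}},"required":["moves"]}

```bash
mkdir -p pics
python3 - <<'E'
from station import *
import cv2,pickle
o=get_obs(); print(o)
d={}
for c in ["scene","top","wrist"]:
    r=read_camera(c); d[c]=r
    cv2.imwrite(f"pics/{c}0.png",r["color"][:,:,::-1]); print(c,{k:v for k,v in r.items() if k!="color"})
    for n in ["vent","cap","jar","tape","block","flap1_edge","flap2_edge","flap3_edge","flap4_edge","vent_corner"]:
        print(n,[(x["conf"],x["pixel"]) for x in look_for(c,n)][:3])
pickle.dump((o,d),open("d0.pkl","wb"))
print(tcp_to_tips)
E
```

```text
{'t': 0.0, 'q': array([ 1.11285465,  0.47777238,  0.02234689,  1.55646955, -0.01149833,
        1.1092906 , -0.08308358]), 'joint_vel': array([ 1.37440460e-03, -8.09760526e-04, -1.39902588e-04,  4.89885508e-04,
        4.15164012e-04,  8.68080859e-05, -3.84151242e-05]), 'joint_torque': array([ 1.17112268e-03, -5.96446788e+01,  1.60819005e+00, -2.81194353e+01,
        1.23627449e-02,  9.36535449e-03, -1.71116454e-05]), 'eef_pos': array([ 0.23118593, -0.63367842,  0.30293668]), 'tool_rot': array([-4.60861676e-04,  8.19383378e-01, -5.73245200e-01, -7.79791841e-04]), 'contact_force': array([ 0.09091795,  0.67098423, -0.04591905]), 'torque': array([-0.06014918,  0.00369583,  0.02647324]), 'gripper_width': 0.9959971194664526}
scene {'mtx': array([[354.13400437,   0.        , 257.92040461],
       [  0.        , 354.13400437, 190.38824195],
       [  0.        ,   0.        ,   1.        ]]), 'k1': -0.03900456711746234, 'eye': array([1.02727677, 0.47411847, 0.79832299]), 'rotation': array([0.35508137, 0.13728328, 0.33224816, 0.86294941])}
vent [(0.95, [214.3, 268.0])]
cap []
jar [(0.59, [17
[... 991 characters left out ...]
233.7]), (0.58, [134.9, 231.1])]
wrist {'mtx': array([[342.20935502,   0.        , 257.66420259],
       [  0.        , 342.20935502, 191.80407168],
       [  0.        ,   0.        ,   1.        ]]), 'k1': -0.07600602967746421, 'hand_eye': array([[ 9.99999766e-01, -3.76634162e-04, -5.71627029e-04,
         4.22661748e-04],
       [-5.13197279e-04, -9.65094684e-01, -2.61900721e-01,
        -6.62117968e-02],
       [-4.53033448e-04,  2.61900953e-01, -9.65094651e-01,
        -7.10105041e-02],
       [ 0.00000000e+00,  0.00000000e+00,  0.00000000e+00,
         1.00000000e+00]])}
vent []
cap []
jar []
tape []
block []
flap1_edge []
flap2_edge []
flap3_edge []
flap4_edge []
vent_corner []
0.0726
```

Run:
```python
import cv2
for c in ["scene","top"]:
    i=cv2.imread(f"pics/{c}0.png")
    cv2.imwrite(f"pics/{c}0x.png",cv2.resize(i[100:300,110:370],None,fx=3,fy=3,interpolation=cv2.INTER_CUBIC))
```

```text
(no output)
```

View pics/top0.png

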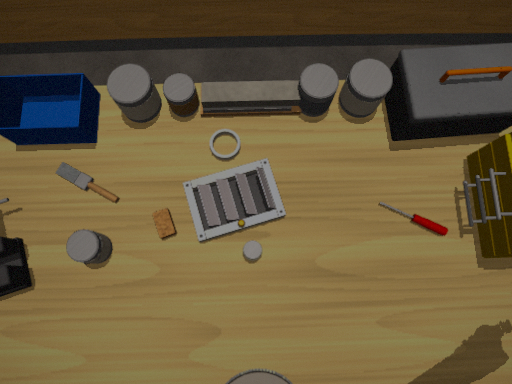

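View pics/top0x.png

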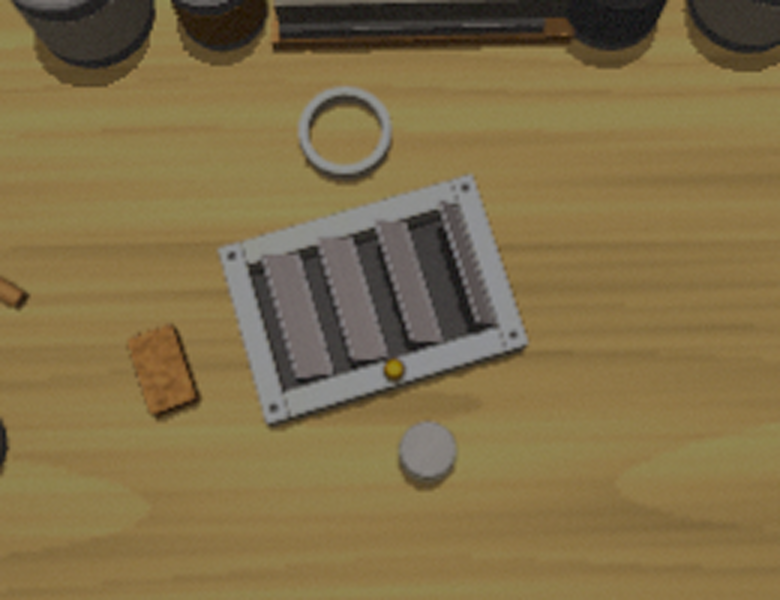

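View pics/scene0x.png

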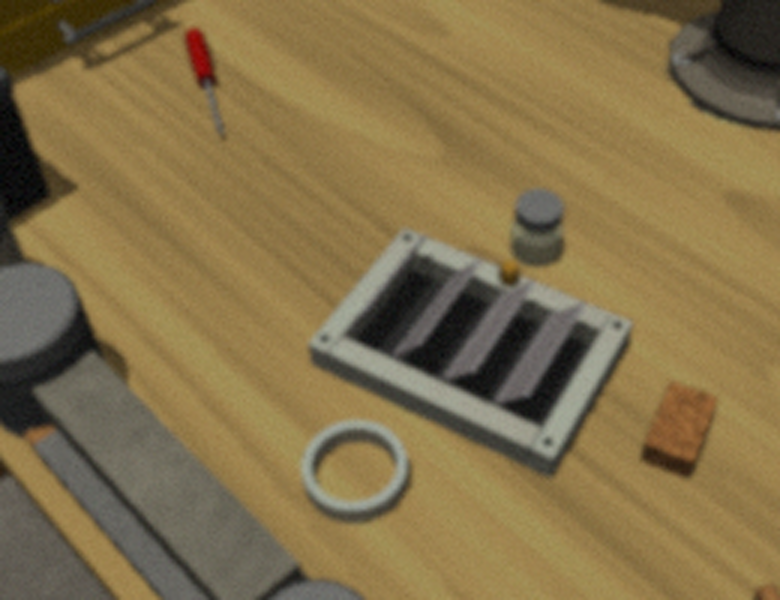

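The top view shows the vent at about (row 200, col 234). The cap is on its near side rail at (224, 241), and the jar is below it at (252, 253). The tape is above the vent at (144, 225) and the block is off its left end at (223, 165). That puts vent +x towards image left, so flap 1 is the rightmost one. Next I'll fit the vent's pose.

```bash
cat > h.py <<'E'
import numpy as np,cv2
from scipy.spatial.transform import Rotation as R
def q2R(q): return R.from_quat([q[1],q[2],q[3],q[0]]).as_matrix()
def cam(r,eef=None):
    if "eye" in r: return np.array(r["eye"]),q2R(r["rotation"])
    T=np.eye(4);T[:3,:3]=q2R(eef[1]);T[:3,3]=eef[0]; H=T@r["hand_eye"]; return H[:3,3],H[:3,:3]
def proj(r,P,eef=None):
    e,M=cam(r,eef); p=(np.atleast_2d(P)-e)@M
    s=np.c_[p[:,0]/-p[:,2],-p[:,1]/-p[:,2]]; s=s*(1+r["k1"]*(s**2).sum(1,keepdims=True))
    return s@np.diag([r["mtx"][0,0],r["mtx"][1,1]])+r["mtx"][:2,2]   # col,row
def ray(r,uv,eef=None):
    e,M=cam(r,eef); d=(np.atleast_2d(uv)-r["mtx"][:2,2])/np.array([r["mtx"][0,0],r["mtx"][1,1]])
    s=d.copy()
    for _ in range(10): s=d/(1+r["k1"]*(s**2).sum(1,keepdims=True))
    v=np.c_[s[:,0],-s[:,1],-np.ones(len(s))]@M.T
    return e,v
def plane(r,uv,z,eef=None):
    e,v=ray(r,uv,eef); return e+v*((z-e[2])/v[:,2])[:,None]
E
python3 - <<'E'
import pickle
from h import *
from scipy.optimize import least_squares
o,d=pickle.load(open("d0.pkl","rb"))
tz=np.array([[222,248],[270,424],[526,345],[472,177]])/3+[110,100]
sz=np.array([[630,330],[405,232],[312,350],[553,470]])  # unordered guess below
sz=np.array([[553,462],[632,325],[405,232],[312,347]])/3+[110,100]
# order: vent frame (+x,-?)...; vent +x toward image-left. yaw ~ +y world => vent y ~ -x world (toward robot = image bottom)
C=np.array([[.125,-.086,.034],[.125,.086,.034],[-.125,.086,.034],[-.125,-.086,.034]])
print(plane(d["top"],tz,.034).round(4)); print(plane(d["scene"],sz,.034).round(4))
def W(p,P): c,s=np.cos(p[2]),np.sin(p[2]); return P@np.array([[c,s,0],[-s,c,0],[0,0,1]])+[p[0],p[1],0]
for use in (("top",tz),),(("scene",sz),),(("top",tz),("scene",sz)):
    f=lambda p:np.concatenate([(proj(d[c],W(p,C))-u).ravel() for c,u in use])
    s=least_squares(f,[.36,.04,1.8]); print(s.x.round(4),np.degrees(s.x[2]),np.abs(s.fun).max())
p=s.x; np.save("p.npy",p)
from station import *
for c in("top","scene"):
    i=cv2.resize(d[c]["color"][100:300,110:370,::-1],None,fx=3,fy=3,interpolation=cv2.INTER_CUBIC)
    ln=lambda a,b,col:cv2.line(i,*[tuple(int(x) for x in (proj(d[c],W(p,np.array(q,float)))[0]-[110,100])*3+[1,1]) for q in(a,b)],col,1)
    for k in range(4): ln(C[k],C[(k+1)%4],(0,255,0)); ln(C[k]*[1,1,0],C[(k+1)%4]*[1,1,0],(0,128,0))
    for hx in(-.1,-.048,.004,.056): ln([hx,-.059,.0315],[hx,.059,.0315],(0,0,255))
    cv2.imwrite(f"pics/{c}fit.png",i)
E
```

```text
[[ 0.6209  0.1887  0.034 ]
 [ 0.4559  0.1434  0.034 ]
 [ 0.5221 -0.0905  0.034 ]
 [ 0.6843 -0.0466  0.034 ]]
[[ 0.6264  0.2005  0.034 ]
 [ 0.463   0.1545  0.034 ]
 [ 0.5302 -0.0815  0.034 ]
 [ 0.6909 -0.0347  0.034 ]]
[0.571  0.0487 1.8394] 105.38977543413371 1.5351350902498098
[0.5772 0.0591 1.8432] 105.60523836373473 1.5727536641623487
[0.5732 0.0531 1.8406] 105.46142942099908 2.7696681668581675
```

View pics/topfit.png

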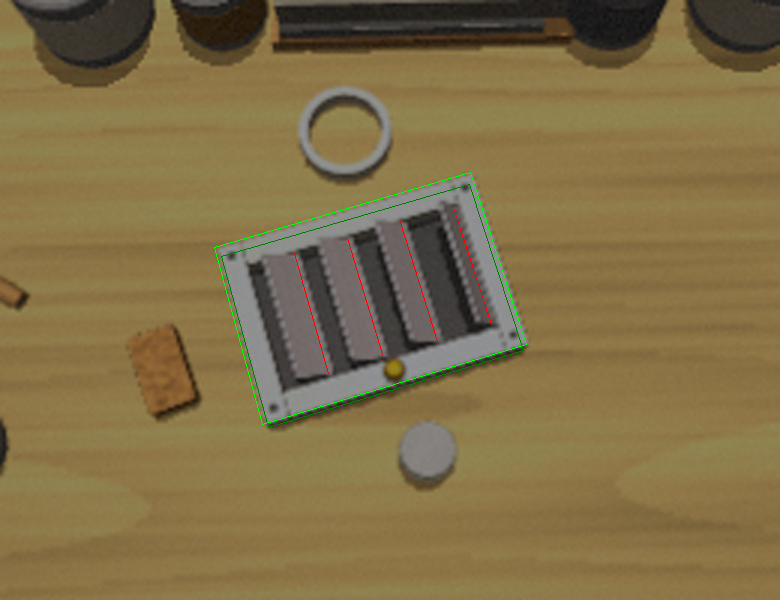

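View pics/scenefit.png

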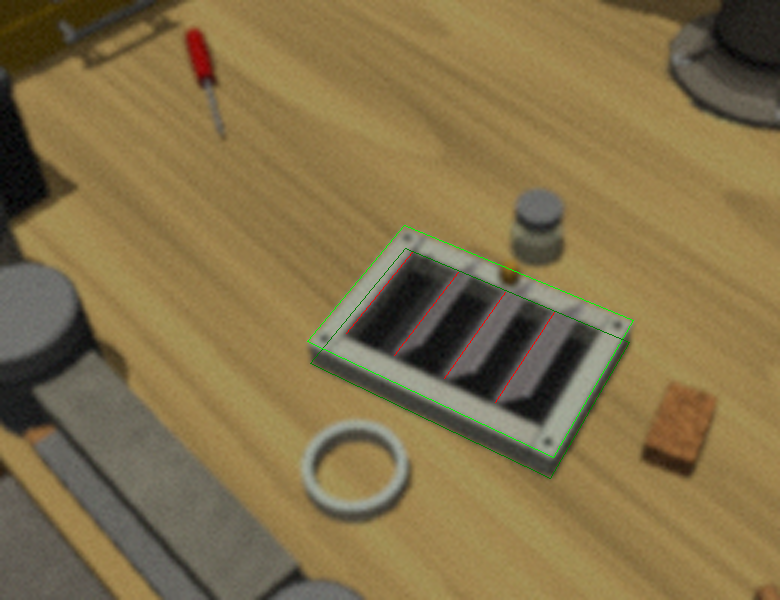

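```bash
cat >> h.py <<'E'
def plan(o,x,y,z,yaw=None,flat=True):
    """rows shift/turn (tool units) to reach TCP at vent-frame... world pos with tool down, tool y axis heading yaw"""
    M=q2R(o["tool_rot"]); s=M.T@(np.array([x,y,z])-o["eef_pos"])/.025
    t=np.zeros(3)
    if yaw is not None:
        Y=np.array([np.cos(yaw),np.sin(yaw),0]);Z=np.array([0,0,-1.]);G=np.c_[np.cross(Y,Z),Y,Z]
        t=np.degrees(R.from_matrix(M.T@G).as_rotvec())/10
    return s.round(3),t.round(3)
def vw(p,x,y): c,s=np.cos(p[2]),np.sin(p[2]); return p[0]+c*x-s*y,p[1]+s*x+c*y
E
python3 - <<'E'
from h import *; from station import *
o=get_obs();p=np.load("p.npy");print(q2R(o["tool_rot"]).round(3),o["q"].round(2))
for y in(0,np.pi): print(plan(o,*vw(p,-.14,-.0),.30,p[2]+y))
E
```

```text
[[ 0.343 -0.939  0.   ]
 [-0.939 -0.343  0.   ]
 [-0.    -0.    -1.   ]] [ 1.11  0.48  0.02  1.56 -0.01  1.11 -0.08]
(array([-15.556, -21.819,   0.157]), array([0.   , 0.   , 9.458]))
(array([-15.556, -21.819,   0.157]), array([-0.   ,  0.   , -8.542]))
```

>>> apply_moves --moves '[[[-1,-1.4,0],[0,0,-0.55],-1],[[-2,-2.8,0],[0,0,-1.1],-1],[[-3,-4.2,0],[0,0,-1.65],-1],[[-4,-5.6,0],[0,0,-2.2],-1],[[-5,-7,0],[0,0,-2.75],-1],[[-6,-8.4,0],[0,0,-3.3],-1],[[-7,-9.8,0],[0,0,-3.85],-1],[[-8,-11.2,0],[0,0,-4.4],-1],[[-9,-12.6,0],[0,0,-4.95],-1],[[-10,-14,0],[0,0,-5.5],-1],[[-11,-15.4,0],[0,0,-6.05],-1],[[-12,-16.8,0],[0,0,-6.6],-1],[[-13,-18.2,0],[0,0,-7.15],-1],[[-14,-19.6,0],[0,0,-7.7],-1],[[-14.8,-20.8,0],[0,0,-8.2],-1],[[-15.3,-21.5,0],[0,0,-8.5],-1],[[-15.55,-21.8,0.15],[0,0,-8.54],-1],[[-15.55,-21.8,0.15],[0,0,-8.54],-1],[[-15.55,-21.8,0.15],[0,0,-8.54],-1]]'

```text
t: 4.03
eef_pos: [0.6095, -0.0838, 0.3]
tool_rot: [0.0, 0.991, 0.133, -0.0]
contact_force: [0.0, -0.9, 0.2]
gripper_width: 0.005
```

Run:
```python
from h import *; from station import *
import pickle
o=get_obs(); r=read_camera("wrist"); s=read_camera("scene"); t=read_camera("top")
pickle.dump((o,r,s,t),open("d1.pkl","wb"))
cv2.imwrite("pics/w1.png",cv2.resize(r["color"][:,:,::-1],None,fx=1.5,fy=1.5)); cv2.imwrite("pics/s1.png",s["color"][:,:,::-1])
print(o["q"].round(2))
```

```text
[ 0.41  0.43 -0.5   1.68  0.23  1.09  0.11]
```

View pics/w1.png

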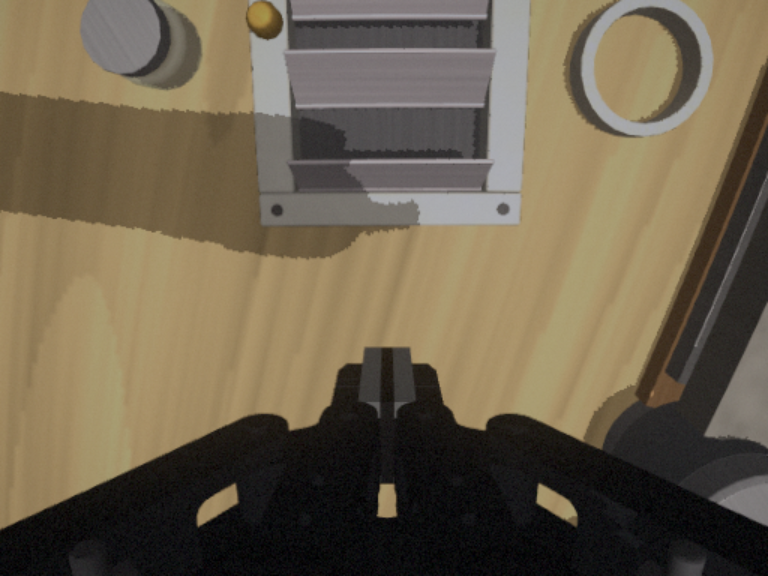

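View pics/s1.png

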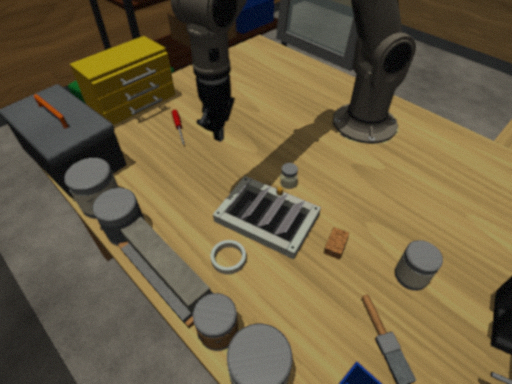

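Run:
```python
from h import *
import pickle
from scipy.optimize import least_squares
o,r,s,t=pickle.load(open("d1.pkl","rb")); e=(o["eef_pos"],o["tool_rot"]); M=q2R(e[1])
for L in(.0596,.0726,.0856):
    for y in (-.011,.011): print(L,y,(proj(r,e[0]+M@[[0],[y],[L]].__class__([0,y,L]) if 0 else (e[0]+M@np.array([0,y,L])),e)*1.5).round(1))
uv=np.array([[262,226],[519,224]])/1.5
P=plane(r,uv,.034,e); print(P.round(4),np.linalg.norm(P[0]-P[1]))
# 262 -> vent y=+.086 (cap side), x=-.125
C=np.array([[-.125,.086,.034],[-.125,-.086,.034]])
d=P[0]-P[1]; yaw=np.arctan2(d[1],d[0])-np.pi/2; c,s_=np.cos(yaw),np.sin(yaw)
m=P.mean(0); ctr=m[:2]+.125*np.array([c,s_]); print(ctr.round(4),np.degrees(yaw))
```

```text
0.0596 -0.011 [[386.2 355.6]]
0.0596 0.011 [[386.2 426.8]]
0.0726 -0.011 [[386.2 338.6]]
0.0726 0.011 [[386.2 405. ]]
0.0856 -0.011 [[386.2 324.2]]
0.0856 0.011 [[386.2 386.3]]
[[ 0.5256 -0.0899  0.034 ]
 [ 0.6893 -0.0436  0.034 ]] 0.17020793114997895
[0.5734 0.0536] -254.21192952095234
```

Run:
```python
from h import *; from station import *
p=np.array([.5734,.0535,np.radians(105.65)]);np.save("p.npy",p)
o=get_obs();print(plan(o,*vw(p,-.19,-.003),.08,p[2]+np.pi))
```

```text
(array([0.207, 1.932, 8.811]), array([ 0.003,  0.001, -0.032]))
```

>>> apply_moves --moves '[[[0.1,1,2],[0,0,0],-1],[[0.2,1.93,4],[0,0,-0.03],-1],[[0.2,1.93,6],[0,0,-0.03],-1],[[0.2,1.93,7.5],[0,0,-0.03],-1],[[0.2,1.93,8.5],[0,0,-0.03],-1],[[0.2,1.93,8.8],[0,0,-0.03],-1],[[0.2,1.93,8.8],[0,0,-0.03],-1],[[0.2,1.93,8.8],[0,0,-0.03],-1]]'

```text
t: 5.18
eef_pos: [0.6287, -0.1275, 0.0816]
tool_rot: [0.0, 0.991, 0.137, 0.001]
contact_force: [-0.8, 0.0, -0.4]
gripper_width: 0.005
```

Run:
```python
from h import *; from station import *
o=get_obs();r=read_camera("wrist");cv2.imwrite("pics/w2.png",cv2.resize(r["color"][:,:,::-1],None,fx=1.5,fy=1.5)); print(o["eef_pos"],o["contact_force"],o["t"],o["gripper_width"])
```

```text
[ 0.62866686 -0.12751966  0.08160566] [-0.84802855  0.0383473  -0.38889322] 5.175 0.004796391680509942
```

View pics/w2.png

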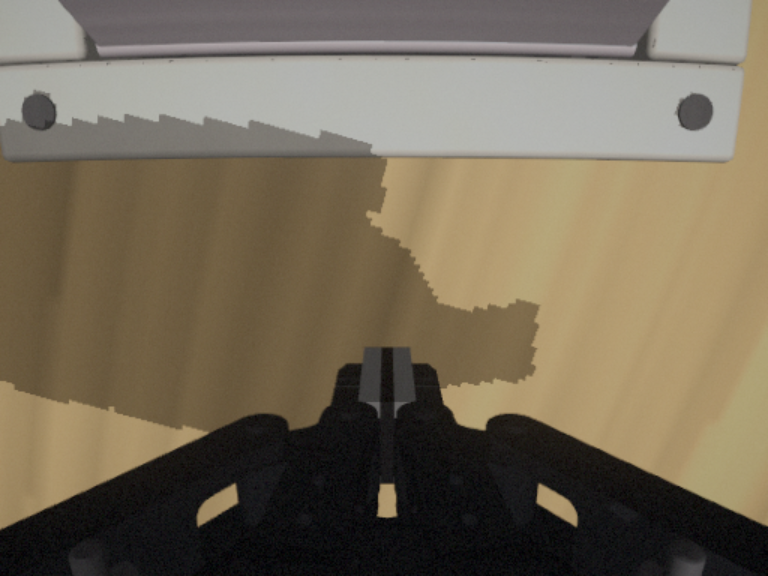

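>>> apply_moves --moves '[[[0,0,0.08],[0,0,0],-1],[[0,0,0.16],[0,0,0],-1],[[0,0,0.16],[0,0,0],-1]]'

```text
t: 5.6
eef_pos: [0.6277, -0.1274, 0.076]
tool_rot: [0.0, 0.991, 0.137, -0.0]
contact_force: [-0.8, 0.3, 0.3]
gripper_width: -0.005
```

>>> apply_moves --moves '[[[0,0,0.04],[0,0,0],-1],[[0,0,0.08],[0,0,0],-1],[[0,0,0.08],[0,0,0],-1]]'

```text
t: 5.98
eef_pos: [0.6277, -0.1273, 0.074]
tool_rot: [-0.0, 0.991, 0.137, -0.0]
contact_force: [-0.7, 0.5, -0.5]
gripper_width: 0.002
```

>>> apply_moves --moves '[[[0,0,0.04],[0,0,0],-1],[[0,0,0.04],[0,0,0],-1]]'

```text
t: 6.22
eef_pos: [0.6277, -0.1273, 0.073]
tool_rot: [-0.0, 0.991, 0.137, -0.0]
contact_force: [0.3, -0.1, -0.7]
gripper_width: -0.002
```

>>> apply_moves --moves '[[[0,0,0.03],[0,0,0],-1],[[0,0,0.03],[0,0,0],-1]]'

```text
t: 6.48
eef_pos: [0.6279, -0.1273, 0.0728]
tool_rot: [0.0, 0.991, 0.137, 0.0]
contact_force: [-1.1, -0.0, 4.2]
gripper_width: 0.004
```

>>> apply_moves --moves '[[[0,0,0.03],[0,0,0],-1],[[0,0,0.03],[0,0,0],-1]]'

```text
t: 6.72
eef_pos: [0.6279, -0.1273, 0.0727]
tool_rot: [0.0, 0.991, 0.137, 0.0]
contact_force: [-4.3, -0.1, 10.5]
gripper_width: -0.003
```

>>> apply_moves --moves '[[[0,0,-0.8],[0,0,0],-1],[[0,0,-1.56],[0,0,0],-1],[[0,0,-1.56],[0,0,0],-1],[[0,0,-1.56],[0,0,0],-1],[[0,0,-1.56],[0,0,0],-1]]'

```text
t: 7.35
eef_pos: [0.6273, -0.1274, 0.11]
tool_rot: [-0.0, 0.991, 0.137, -0.001]
contact_force: [1.2, -1.1, 0.1]
gripper_width: -0.002
```

Run:
```python
from h import *; from station import *
p=np.load("p.npy");o=get_obs();print(o["eef_pos"],o["contact_force"],o["t"])
for x in(-.15,-.1,.0,.085,.09,.1):print(x,plan(o,*vw(p,x,-.003),.110,p[2]+np.pi))
```

```text
[ 0.62731102 -0.12736813  0.1099988 ] [ 1.18373646 -1.11951517  0.07071217] 7.35
-0.15 (array([-2.000e-03, -1.548e+00,  1.000e-03]), array([-0.002,  0.006,  0.009]))
-0.1 (array([ 1.000e-03, -3.548e+00,  1.000e-03]), array([-0.002,  0.006,  0.009]))
0.0 (array([ 7.000e-03, -7.548e+00,  3.000e-03]), array([-0.002,  0.006,  0.009]))
0.085 (array([ 1.3000e-02, -1.0948e+01,  4.0000e-03]), array([-0.002,  0.006,  0.009]))
0.09 (array([ 1.3000e-02, -1.1148e+01,  5.0000e-03]), array([-0.002,  0.006,  0.009]))
0.1 (array([ 1.4000e-02, -1.1548e+01,  5.0000e-03]), array([-0.002,  0.006,  0.009]))
```

>>> apply_moves --moves '[[[0,-0.7,0],[0,0,0],-1],[[0,-1.4,0],[0,0,0],-1],[[0,-2.1,0],[0,0,0],-1],[[0,-2.6,0],[0,0,0],-1],[[0,-2.8,0],[0,0,0],-1],[[0,-2.95,0],[0,0,0],-1],[[0,-3.1,0],[0,0,0],-1],[[0,-3.25,0],[0,0,0],-1],[[0,-3.4,0],[0,0,0],-1],[[0,-3.55,0],[0,0,0],-1]]'

```text
t: 8.6
eef_pos: [0.6039, -0.0426, 0.1108]
tool_rot: [0.0, 0.991, 0.136, 0.0]
contact_force: [0.8, -1.5, 0.8]
gripper_width: -0.001
```

Run:
```python
from h import *; from station import *
o=get_obs();r=read_camera("wrist");cv2.imwrite("pics/w3.png",cv2.resize(r["color"][:,:,::-1],None,fx=1.5,fy=1.5)); print(o["eef_pos"],o["contact_force"],o["t"],o["gripper_width"])
```

```text
[ 0.60385388 -0.04263022  0.11076021] [ 0.76267941 -1.46396791  0.79419495] 8.6 -0.0014291066376329342
```

View pics/w3.png

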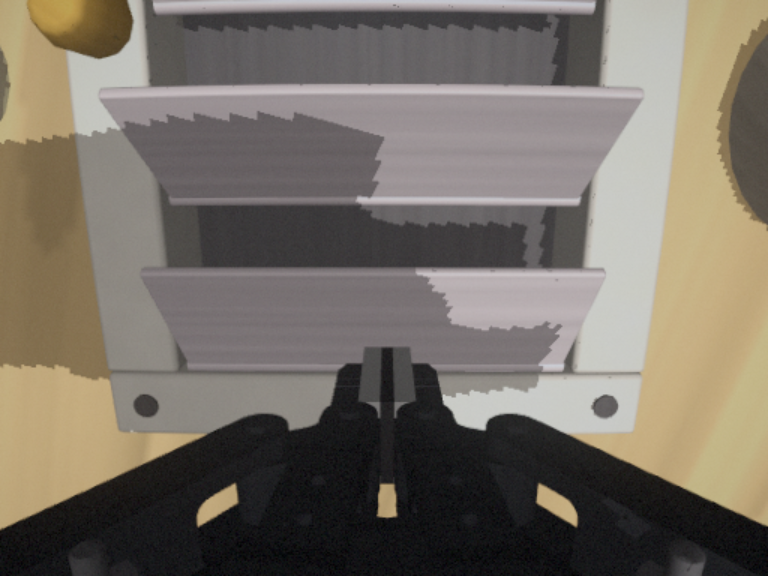

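The wrist view shows the tips at (231, 258) touching flap 1 near its hinge, and flap 1 has started to fold. The force is light. I'll continue the stroke.

>>> apply_moves --moves '[[[0,-0.15,0.01],[0,0,0],-1],[[0,-0.3,0.02],[0,0,0],-1],[[0,-0.45,0.02],[0,0,0],-1],[[0,-0.6,0.02],[0,0,0],-1],[[0,-0.8,0.02],[0,0,0],-1],[[0,-1.0,0.02],[0,0,0],-1],[[0,-1.2,0.02],[0,0,0],-1],[[0,-1.4,0.02],[0,0,0],-1],[[0,-1.4,0.02],[0,0,0],-1]]'

```text
t: 9.78
eef_pos: [0.594, -0.0075, 0.1102]
tool_rot: [-0.0, 0.991, 0.137, -0.0]
contact_force: [-0.4, 0.1, -0.2]
gripper_width: -0.003
```

Run:
```python
from h import *; from station import *
o=get_obs();r=read_camera("wrist");cv2.imwrite("pics/w4.png",cv2.resize(r["color"][:,:,::-1],None,fx=1.5,fy=1.5)); print(o["eef_pos"],o["contact_force"],o["t"],o["gripper_width"])
```

```text
[ 0.59403722 -0.00746065  0.11015412] [-0.39016337  0.06851546 -0.22776656] 9.775 -0.0025235772736021617
```

View pics/w4.png

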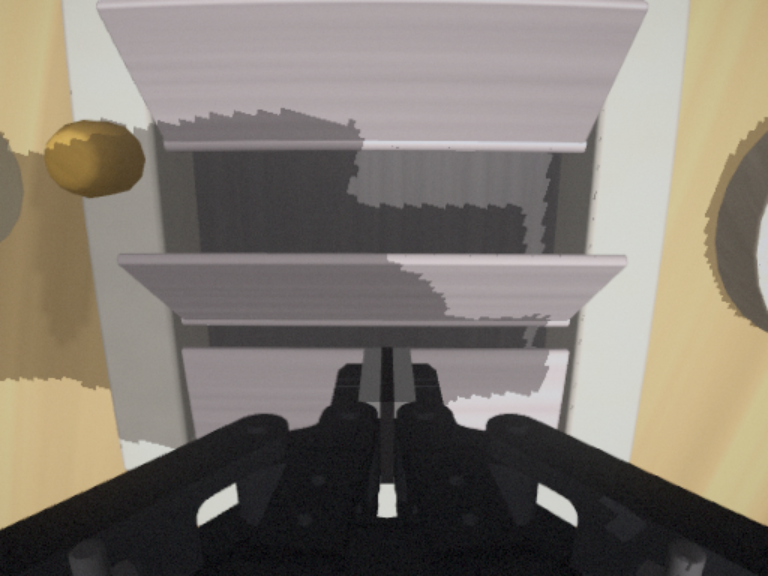

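Flap 1 lies flat, with its edge at row 349 of the enlarged view, right at the tips. Flaps 2 to 4 are still open and the force is about 0. The cap is in place at (158, 95) enlarged, clear of the fingers. On to flap 2.

>>> apply_moves --moves '[[[0,-0.15,0],[0,0,0],-1],[[0,-0.3,0],[0,0,0],-1],[[0,-0.45,0],[0,0,0],-1],[[0,-0.6,0],[0,0,0],-1],[[0,-0.75,0],[0,0,0],-1],[[0,-0.9,0],[0,0,0],-1],[[0,-1.05,0],[0,0,0],-1],[[0,-1.2,0],[0,0,0],-1],[[0,-1.4,0],[0,0,0],-1],[[0,-1.6,0],[0,0,0],-1],[[0,-1.8,0],[0,0,0],-1],[[0,-2.0,0],[0,0,0],-1],[[0,-2.1,0],[0,0,0],-1],[[0,-2.1,0],[0,0,0],-1]]'

```text
t: 11.58
eef_pos: [0.5799, 0.0427, 0.1101]
tool_rot: [-0.0, 0.991, 0.137, -0.0]
contact_force: [-0.1, -0.2, 0.6]
gripper_width: 0.003
```

Run:
```python
from h import *; from station import *
o=get_obs();r=read_camera("wrist");cv2.imwrite("pics/w5.png",cv2.resize(r["color"][:,:,::-1],None,fx=1.5,fy=1.5)); print(o["eef_pos"],o["contact_force"],o["t"],o["gripper_width"])
```

```text
[0.57988461 0.04269109 0.1101479 ] [-0.14219284 -0.19193259  0.63220627] 11.575 0.0029353911071152844
```

View pics/w5.png

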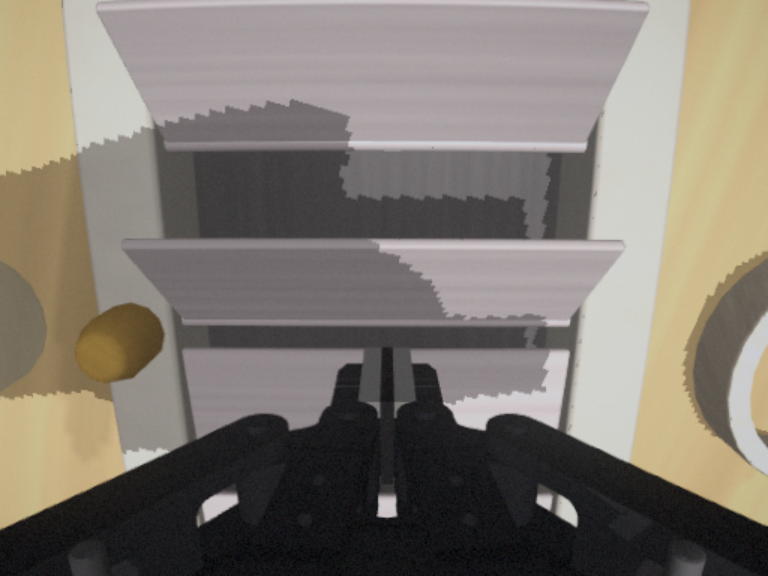

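Flap 2 lies flat, with its edge at row 349 enlarged, and flaps 3 and 4 stand open. On to flap 3.

>>> apply_moves --moves '[[[0,-0.15,0],[0,0,0],-1],[[0,-0.3,0],[0,0,0],-1],[[0,-0.45,0],[0,0,0],-1],[[0,-0.6,0],[0,0,0],-1],[[0,-0.75,0],[0,0,0],-1],[[0,-0.9,0],[0,0,0],-1],[[0,-1.05,0],[0,0,0],-1],[[0,-1.2,0],[0,0,0],-1],[[0,-1.4,0],[0,0,0],-1],[[0,-1.6,0],[0,0,0],-1],[[0,-1.8,0],[0,0,0],-1],[[0,-2.0,0],[0,0,0],-1],[[0,-2.1,0],[0,0,0],-1],[[0,-2.1,0],[0,0,0],-1]]'

```text
t: 13.38
eef_pos: [0.5656, 0.0932, 0.1102]
tool_rot: [-0.0, 0.991, 0.137, -0.0]
contact_force: [0.3, 0.3, 0.2]
gripper_width: -0.005
```

Run:
```python
from h import *; from station import *
o=get_obs();r=read_camera("wrist");cv2.imwrite("pics/w6.png",cv2.resize(r["color"][:,:,::-1],None,fx=1.5,fy=1.5)); print(o["eef_pos"],o["contact_force"],o["t"],o["gripper_width"])
```

```text
[0.56562042 0.09319691 0.11015012] [0.33386186 0.27682701 0.2493543 ] 13.375 -0.00486205311234073
```

View pics/w6.png

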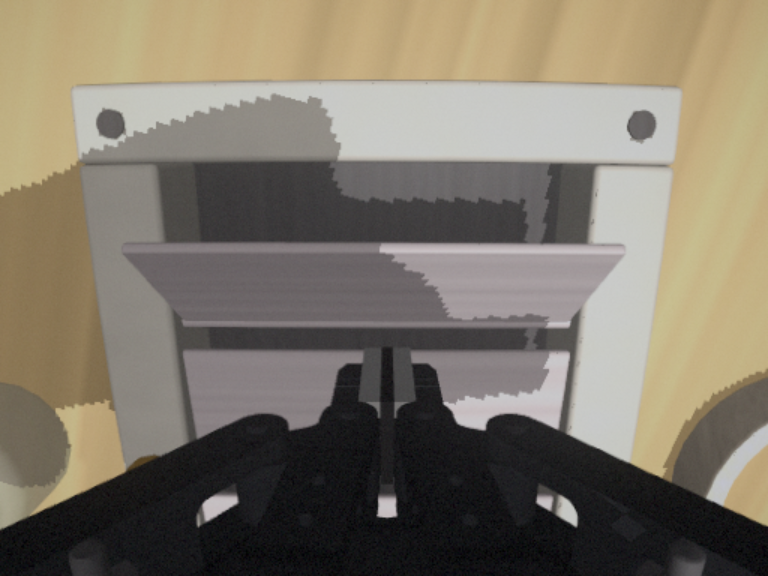

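Flap 3 lies flat and flap 4 stands open with its hinge at row 323 enlarged. Now the last flap, finishing near its free edge, then straight up.

>>> apply_moves --moves '[[[0,-0.15,0],[0,0,0],-1],[[0,-0.3,0],[0,0,0],-1],[[0,-0.45,0],[0,0,0],-1],[[0,-0.6,0],[0,0,0],-1],[[0,-0.75,0],[0,0,0],-1],[[0,-0.9,0],[0,0,0],-1],[[0,-1.05,0],[0,0,0],-1],[[0,-1.2,0],[0,0,0],-1],[[0,-1.4,0],[0,0,0],-1],[[0,-1.6,0],[0,0,0],-1],[[0,-1.8,0],[0,0,0],-1],[[0,-2.0,0],[0,0,0],-1],[[0,-2.1,0],[0,0,0],-1],[[0,-2.1,0],[0,0,0],-1]]'

```text
t: 15.18
eef_pos: [0.5514, 0.1437, 0.1102]
tool_rot: [-0.0, 0.991, 0.137, 0.0]
contact_force: [-0.1, 1.5, -0.9]
gripper_width: 0.004
```

>>> apply_moves --moves '[[[0,0,-0.4],[0,0,0],-1],[[0,0,-1],[0,0,0],-1],[[0,0,-2],[0,0,0],-1],[[0,0,-3],[0,0,0],-1],[[0,0,-4],[0,0,0],-1],[[0,0,-5],[0,0,0],-1],[[0,0,-6],[0,0,0],-1],[[0,0,-7],[0,0,0],-1],[[0,0,-7],[0,0,0],-1],[[0,0,-7],[0,0,0],-1],[[0,0,-7],[0,0,0],-1]]'

```text
t: 16.55
eef_pos: [0.551, 0.1431, 0.2842]
tool_rot: [0.0, 0.991, 0.137, -0.001]
contact_force: [0.5, -0.1, 0.1]
gripper_width: 0.003
```

Run:
```python
from h import *; from station import *
o=get_obs();r=read_camera("wrist");s=read_camera("scene")
cv2.imwrite("pics/w7.png",cv2.resize(r["color"][:,:,::-1],None,fx=1.5,fy=1.5));cv2.imwrite("pics/s7.png",cv2.resize(s["color"][100:300,110:370,::-1],None,fx=3,fy=3,interpolation=2)); print(o["eef_pos"],o["contact_force"],o["t"],o["joint_vel"].round(3))
```

```text
[0.55095572 0.14307538 0.28423205] [ 0.52547704 -0.12436883  0.10153119] 16.55 [-0.004  0.005  0.001 -0.002 -0.     0.002  0.   ]
```

View pics/w7.png

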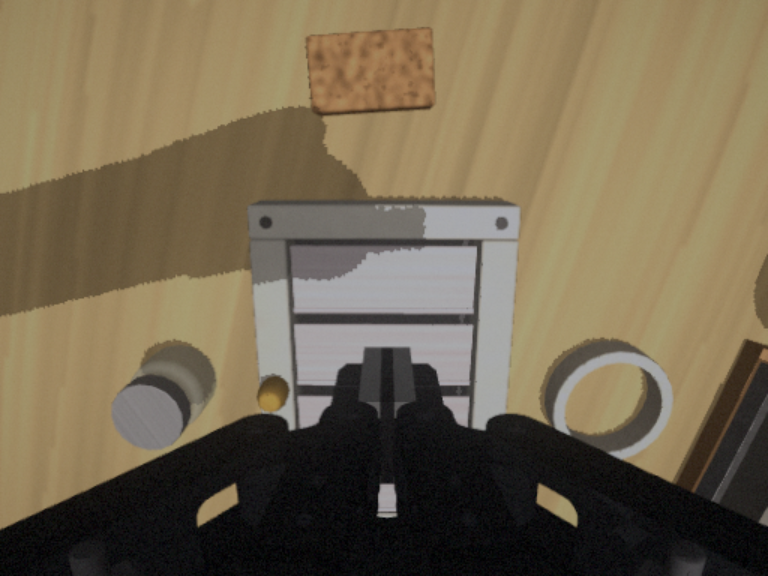

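View pics/s7.png

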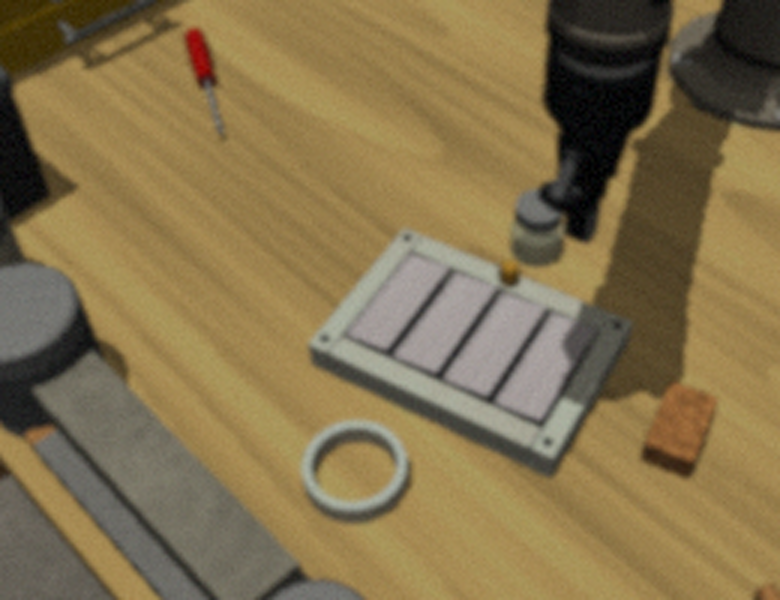

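All four flaps lie flat. In the scene view the frame corners are at the same pixels as before, about (405, 232) and (630, 330) enlarged, and the cap, jar, tape and block haven't moved. The arm is well clear, so I'll hand in.

```bash
python3 -c "
from station import *
print(hand_in())"
```

```text
the job is handed in; nothing more can be done
None
```

I pushed the four flaps flat in order, 1 to 4, in one low stroke with the gripper shut, then lifted straight up and handed in at about 16.6 s. `hand_in` gave no verdict.

- **Stroke:** the fingertips stayed about 4–5 mm above the level of the flat flaps. I stopped after each flap. Through flap 3, a picture at each stop showed the later flaps still standing. I took no picture between flap 4 going down and the lift.
- **Forces:** wrist readings at the stops along the vent were 2 N or less. I only saw values at the end of each move, so peaks in between were not measured.
- **Final pictures:** all four flaps look flat. I expect about 0.1 rad from the fingertip height, but did not measure the angles. The frame corners, cap, jar, tape, block and driver are at the same pixels as at the start, judged by eye. The tin and brush were outside the last close-up and I didn't check them, but the arm never went near them.
- **Disagreements:**
  - The top and scene cameras placed the vent about 10 mm apart; the closer wrist view agreed with the combined fit to within 1 mm.
  - The wrist picture suggested a slightly shorter fingertip length than the stated 72.6 mm. I touched the clear bench lightly (about 10 N upward) before the stroke, which confirmed about 72.7 mm with the gripper shut.

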